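# Press and hold the lid of a bench spice mill

## Task

Get the spice mill on the bench ready to run: slide its transport lock fully away from the bowl to its end stop, then fit the mill's own lid (the 100 mm one with the thick knob) on the bowl and press it down against the sprung safety plunger until the lid sits flush on the bowl's rim. The mill only runs while the lid is held down, so finish while still holding it there, pressed home and steady; leave the other loose things on the bench where they are.

Things in the scene. Friction and masses are not known exactly. Their poses are not given: they have to be found in the camera images.
- mill: Spice mill, fixed to the bench: grey housing 150 mm (x) by 250 mm (y), its flat top 70 mm above the bench. Origin: centre of the housing's underside, on the bench. Its z is up; from the origin the bowl stands 60 mm to its -y side and the transport lock on its +y side. It stands at any yaw within about 30 degrees
- bowl: The mill's round steel bowl, fixed to the housing, 100 mm outside, 92 mm inside diameter, open at the top, rim 120 mm above the bench. Origin: on the bowl's axis, 70 mm above the bench (its foot)
- seat (a point): Centre of the bowl's rim, 120 mm above the bench, where the lid seats; axes as the mill
- plunger_top (a point): Centre of the top of the safety plunger, a steel button of 22 mm diameter on the bowl's axis, standing 4 mm above the rim when free
- plunger (a joint): How far the plunger is pressed straight down, m: 0 free, 0.014 when the lid sits flush on the rim (the rim is the hard stop). Its spring pushes up with 4 N at the start of its travel and about 10 N at 0.014
- lock (a joint): Travel of the transport lock along the mill's +y, away from the bowl, m: 0 locked, 0.050 at its end stop. Starts between 0 and 0.015. It slides with about 2 N of friction and stays where it is left. Its steel tongue (20 mm wide, 4 mm thick, underside 2 mm above the rim) reaches over the bowl while locked, which keeps the lid from seating; at the end stop it is 16 mm clear of the bowl
- lock_top (a point): Centre of the top of the lock's upright black grip, 170 mm above the bench; the grip is 16 mm (mill's x) by 24 mm (mill's y) and free for 44 mm below this point, down to the tongue. It moves with the lock; axes as the mill
- lid: The mill's lid, loose on the bench, 160 to 250 g: steel disc of 100 mm diameter and 8 mm thick, below it a tapered steel spigot 10 mm high (78 mm diameter at the disc, 70 mm at the foot) that enters the bowl, above it an upright round black knob of 34 mm diameter and 42 mm tall. Origin: centre of the spigot's underside; z up along the knob. It lies knob up at one of three places on the mill's right, which it swaps with the jar lid and the beaker
- lid_flange (a point): Centre of the lid disc's underside, 10 mm above the lid's origin; it meets point seat when the lid sits flush
- lid_knob_top (a point): Centre of the top of the lid's knob, 60 mm above the lid's origin
- jar_lid: Bystander: small steel jar lid, 74 mm diameter, with a thin 20 mm knob, 36 mm tall in all, loose. Origin: centre of its underside
- beaker: Bystander: open steel measuring beaker, 68 mm diameter, 60 mm tall, loose. Origin: centre of its underside
- spice_jar: Bystander: amber glass jar with steel cap, 56 mm diameter, 100 mm tall, loose, on the left. Origin: centre of its underside
- tin: Bystander: steel tin, 74 mm diameter, 110 mm tall, loose, on the left. Origin: centre of its underside
- brush: Bystander: brush 200 mm long lying along x at the right of the bench. Origin: middle of its underside

How it is judged:
By the outcome, as a careful person would: the job done as asked, in the order asked, and still so for the second after the job is handed in, while the arm keeps its last pose, push and grip.
It also fails if it takes over 64 s, if anything falls off the work surface, if the arm or the gripper's body presses on something with over 40 N, if the wrist force passes 120 N, or if a joint passes its speed limit or range.

## Robot

A 6-joint arm with a two-finger parallel gripper is mounted at the origin on the work surface. World frame = base frame: x ahead of the robot, y to its left, z up, the work surface at z = 0. Lengths are in m, angles in rad, forces in N, time in s.
With the tool pointing down it reaches from about 0.3 to 0.75 m from the base axis. Payload 8.5 kg.
Tool frame: the origin (TCP) lies between the finger pads; the fingertips stand 19 mm ahead of it and the grasp point (between the pads) is the TCP; y points along the fingers, z is the direction in which the jaws open and shut, and the axes are right-handed (so a half turn about y gives the same grasp; the last joint's range is limited). The gripper opens to 88 mm and grips with 3 to 60 N. Pads are 18 mm wide; open, the fingers measure 123 mm over their backs; the gripper's body (75 mm by 187 mm) begins 45 mm behind the grasp point.
Start: joints at [0.985, 0.381, 1.297, -0, 1.464, -0.215], TCP at [0.199, 0.513, 0.258] pointing down, gripper open.
Joint ranges: [-3.11, 3.11], [-0.89, 2.33], [0.22, 2.48], [-1.42, 4.56], [0.17, 2.85], [-2.88, 2.88]. Speed limits (rad/s): [2.39, 2.39, 3.14, 3.14, 3.14, 3.14].

## Interface

Orientations are given as a rotation vector (axis times angle).
In Python, from rig import bot, imaging, order gives the robot as it stands.
- The arm moves only by the tool arm_command, never from a script. Its argument "deltas" is one flat list of numbers, 6 for each row, row after row: the shift along the tool's x, y, z normalised to -1 to 1, where 1 is 40 mm, then the turn, a rotation vector about the tool's x, y, z normalised to -1 to 1, where 1 is 6 degrees. A call has 1 to 8 rows; each row shifts and turns the commanded pose from where the row before left it, along the tool's axes as they then stand; what a row does not reach is not made up. A row lasts 1/10 s, in which the tool goes at most 50 mm and 8.59 degrees, less where a joint would pass 70% of its speed; a pose out of reach is approached as far as the arm can. A call with a number of a shift or a turn outside -1 to 1 is refused whole. A call with a gripper value outside its range is refused whole. "hand" is the opening, from 0 (shut) to 1 (fully open), set as the call begins (left out, the last holds). The fingers move at their own pace and stop on an object; "newtons" is the grip in N (left out, the last holds). Time passes only in rows, so rows that do not move let the fingers close. It gives the time, the measured TCP pose, the force and the opening at its end, in the units of the state.
- bot.read_state(): the state, without advancing time (a new reading comes with each control period).
- imaging.read_camera(name): name is "side" or "top" or "wrist"; returns a dict with "frame" (420x560x3 uint8, blue, green, red), "z_map" (420x560 float32, m along the optical axis (not along the pixel's ray), 0 where there is no reading), "fx", "fy", "cx", "cy" (pixels), "T" (4x4, takes a point from camera to world coordinates); the wrist camera has in their place "tool_from_camera" (4x4, takes a point from camera to tool coordinates, whose origin is the TCP and whose axes are the tool frame's). Camera axes: x right, y down, z forward; pixel columns grow to the right and rows downward; lengths in m; the calibration is good to about 2 mm. A picture is of the moment at which its call begins: read the wrist's pose just before it.
- order.finish_job(): hands the job in, once; it reports no verdict.
The state is a dict: "time": time; "joints": joint angles; "joint_velocities": joint speeds; "tau": joint torques, N m; "tool_pos": TCP position; "orientation": TCP orientation; "wrist_force": force on the tool from outside, world axes, zero at the start; "torque": the same for the moment, N m; "grip_width": finger opening in m.
Only numpy, scipy, OpenCV 4.12 (cv2) and the standard library are available. Lean on these libraries where they do the work, as an engineer would, in place of code of your own. Each camera call takes 0.05 s, during which the arm holds its last target. There are 200 camera calls.

## Working session

There is one attempt and no reset: what is moved stays moved. The work goes in short steps, Python scripts to look and compute and a tool call to move; the robot and the scene stay as the last step left them, time stands still between calls to the robot, and variables do not carry over. Pictures are saved under pics/ and viewed, about 8 in all and at most 12, crops included, and the job is handed in when it is done.

Besides the shell and the picture viewer there is one more tool, called by a JSON object that holds its "op" and its "data", one argument or row to a line. arm_command: Moves the arm, as the interface text tells. Scaled input: -1 to 1 covers 40 mm each way for a shift and 6 degrees each way for a turn. Its arguments: {"type":"object","properties":{"deltas":{"type":"array","items":{"type":"number","minimum":-1,"maximum":1}},"hand":{"type":"number"},"newtons":{"type":"number"}},"required":["deltas"]}

```bash
ls; mkdir -p pics
python3 - <<'E'
from rig import bot,imaging
import cv2,numpy as np
s=bot.read_state();print({k:np.round(v,3) for k,v in s.items()})
from scipy.spatial.transform import Rotation as R
print(R.from_rotvec(s['orientation']).as_matrix().round(3))
for n in ['top','side']:
    c=imaging.read_camera(n);cv2.imwrite(f'pics/{n}0.png',c['frame']);np.savez(f'{n}0.npz',**c);print(n,c['T'].round(3),c['fx'],c['cx'],c['cy'])
E
```

```text
pics
{'time': np.float64(0.0), 'joints': array([ 0.985,  0.381,  1.298,  0.   ,  1.464, -0.215]), 'joint_velocities': array([ 0.001, -0.001, -0.   , -0.   , -0.003,  0.001]), 'tau': array([ 1.0000e-03, -4.3794e+01, -2.2455e+01,  7.1000e-02,  3.5000e-02,
       -0.0000e+00]), 'tool_pos': array([0.199, 0.512, 0.257]), 'orientation': array([-1.552,  0.291, -0.291]), 'wrist_force': array([ 0.297, -0.593,  0.201]), 'torque': array([-0.022,  0.01 ,  0.022]), 'grip_width': np.float64(0.088)}
[[ 0.932 -0.001  0.362]
 [-0.362 -0.001  0.932]
 [-0.    -1.    -0.001]]
top [[-0.019 -0.998  0.068  0.448]
 [-1.     0.02   0.011 -0.035]
 [-0.012 -0.068 -0.998  1.4  ]
 [ 0.     0.     0.     1.   ]] 391.63406458317866 272.4452105138532 209.8044128165172
side [[ 0.948 -0.236  0.215  0.311]
 [-0.319 -0.73   0.604 -0.653]
 [ 0.014 -0.641 -0.767  0.941]
 [ 0.     0.     0.     1.   ]] 420.40883390293334 283.31293006792106 215.46336553308208
```

View pics/top0.png

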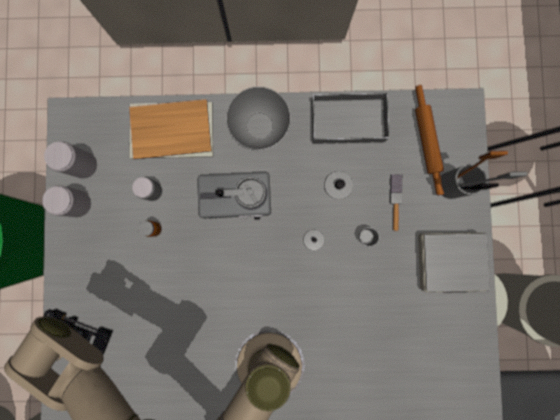

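View pics/side0.png

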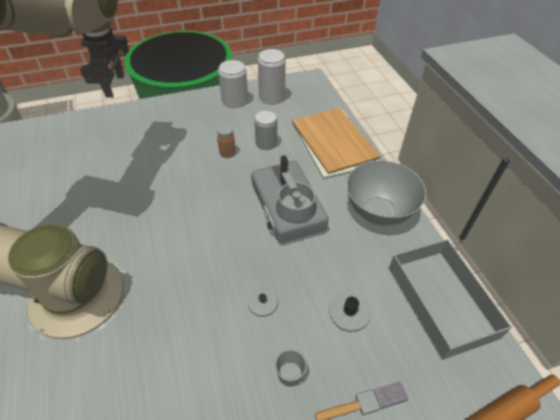

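The top view shows the mill around (234,195), with the bowl at (251,193) and the lock grip at (219,192). The lid with the thick knob is at (339,184), the jar lid at (314,240), the beaker at (367,236), and the tin and jar on the left. The side view agrees. Next I'll measure from depth.

```bash
cat > h.py <<'E'
import numpy as np,cv2
def cloud(c):
    z=c['z_map'].astype(float);v,u=np.indices(z.shape)
    P=np.stack([(u-c['cx'])/c['fx']*z,(v-c['cy'])/c['fy']*z,z],-1)
    return P@c['T'][:3,:3].T+c['T'][:3,3]
E
python3 - <<'E'
from h import *
for n in ['top','side']:
    c=np.load(n+'0.npz');W=cloud(c);X,Y,Z=W[...,0],W[...,1],W[...,2];ok=c['z_map']>0
    def sel(cx,cy,r,z0,z1):
        m=ok&(np.hypot(X-cx,Y-cy)<r)&(Z>z0)&(Z<z1);return W[m]
    def rep(t,p):
        if len(p)<4: print(n,t,len(p));return
        (a,b),r=cv2.minEnclosingCircle(p[:,:2].astype(np.float32));print(n,t,len(p),'mean',p.mean(0).round(4),'encl',round(a,4),round(b,4),round(r,4))
    if n=='top':
        g=lambda u,v:W[v,u]; lid0=g(339,184);b0=g(251,193);l0=g(219,192);print(lid0,b0,l0,g(226,205))
    rep('knob',sel(*lid0[:2],.08,.05,.08)); rep('disc',sel(*lid0[:2],.08,.012,.03)); 
    rep('bowlrim',sel(*b0[:2],.075,.112,.123)); rep('grip',sel(*l0[:2],.05,.155,.18)); rep('tongue+plunger',sel(*b0[:2],.03,.1235,.14))
    p=sel(*((b0+l0)/2)[:2],.2,.064,.076); rep('housing',p); print(cv2.minAreaRect(p[:,:2].astype(np.float32)*1000))
    rep('bench',sel(lid0[0]-.05,lid0[1]+.1,.03,-.02,.02))
E
```

```text
[ 0.62376003 -0.25142452  0.05909275] [0.59131614 0.04754358 0.12601037] [0.59178836 0.14609567 0.16856144] [0.55811149 0.13698417 0.0712322 ]
top knob 78 mean [ 0.6267 -0.2557  0.0594] encl 0.6278 -0.2562 0.0172
top disc 520 mean [ 0.6264 -0.2552  0.0182] encl 0.6275 -0.256 0.0501
top bowlrim 117 mean [0.598  0.0539 0.1198] encl 0.5977 0.0581 0.0554
top grip 43 mean [0.5944 0.148  0.1684] encl 0.595 0.1476 0.0127
top tongue+plunger 24 mean [0.5979 0.0548 0.1262] encl 0.5962 0.0603 0.0183
top housing 2307 mean [0.5936 0.1192 0.0705] encl 0.6375 0.1121 0.1628
((655.5560302734375, 113.38340759277344), (268.1443786621094, 247.43896484375), 1.4833928346633911)
top bench 219 mean [ 5.741e-01 -1.512e-01  3.000e-04] encl 0.5744 -0.1516 0.0298
side knob 170 mean [ 0.6248 -0.2602  0.0588] encl 0.6256 -0.258 0.0176
side disc 1009 mean [ 0.6229 -0.2635  0.018 ] encl 0.6258 -0.2581 0.0513
side bowlrim 266 mean [0.5938 0.0436 0.1178] encl 0.5977 0.0483 0.0523
side grip 60 mean [0.5918 0.1415 0.1663] encl 0.5942 0.1448 0.0158
side tongue+plunger 36 mean [0.5946 0.0563 0.1252] encl 0.5945 0.0577 0.0197
side housing 2060 mean [0.5868 0.1013 0.0699] encl 0.6384 0.1038 0.1685
((654.9217529296875, 108.34941101074219), (249.4053192138672, 272.89276123046875), 89.59953308105469)
side bench 366 mean [ 5.739e-01 -1.516e-01 -2.000e-04] encl 0.5737 -0.1514 0.03
```

Run:
```python
from h import *
from scipy.optimize import least_squares
for n in ['top','side']:
    c=np.load(n+'0.npz');W=cloud(c);X,Y,Z=W[...,0],W[...,1],W[...,2];ok=c['z_map']>0
    m=(ok&(X>.5)&(X<.72)&(Y>-.03)&(Y<.26)&(Z>.062)&(Z<.175)).astype(np.uint8)
    k,L,st,_=cv2.connectedComponentsWithStats(m);i=1+np.argmax(st[1:,4]);p=W[(L==i)]
    print(n,cv2.minAreaRect(p[(p[:,2]<.078)][:,:2].astype(np.float32)*1000))
    m=ok&(np.hypot(X-.5955,Y-.05)<.062)&(Z>.117)&(Z<.1225);q=W[m]
    f=lambda v:np.clip(np.hypot(q[:,0]-v[0],q[:,1]-v[1])-.048,-.01,.01)
    r=least_squares(f,[.595,.05],loss='soft_l1',f_scale=.002);print(n,'bowl',r.x.round(4),np.median(abs(f(r.x))).round(4),len(q))
    m=ok&(abs(X-.5955)<.03)&(Y>.04)&(Y<.19)&(Z>.1235)&(Z<.135);q=W[m];print('tongue',q[:,0].min(),q[:,0].max(),q[:,1].min(),q[:,1].max())
```

```text
top ((593.8845825195312, 111.63299560546875), (150.99920654296875, 248.45033264160156), 1.7727762460708618)
top bowl [0.5972 0.052 ] 0.0013 95
tongue 0.5659012135323899 0.6080369515826491 0.044010869971006866 0.15552760313851322
side ((593.723876953125, 108.53884887695312), (147.3863525390625, 249.15701293945312), 1.6660517454147339)
side bowl [0.5961 0.0491] 0.0014 154
tongue 0.5837858454688818 0.6063916017326612 0.04000412836493161 0.14649390222566627
```

{"op": "arm_command", "data": {
  "deltas": [0, 0, 0, 0, -0.9, 0, 0, 0, 0, 0, -0.9, 0, 0, 0, 0, 0, -0.9, 0, 0, 0, 0, 0, -0.83, 0],
  "hand": 1
}}

```text
time: 0.5
tool_pos: [0.1992, 0.5125, 0.2574]
orientation: [-1.572, -0.002, 0.002]
wrist_force: [-0.3, -0.4, -0.6]
grip_width: 0.0879
```

{"op": "arm_command", "data": {
  "deltas": [0.8, 0, -0.79, 0, -0.28, 0, 0.8, 0, -0.79, 0, 0, 0, 0.8, 0, -0.79, 0, 0, 0, 0.8, 0, -0.79, 0, 0, 0, 0.8, 0, -0.79, 0, 0, 0, 0.8, 0, -0.79, 0, 0, 0, 0.8, 0, -0.79, 0, 0, 0, 0.8, 0, -0.79, 0, 0, 0]
}}

```text
time: 1.3
tool_pos: [0.4624, 0.2646, 0.2575]
orientation: [-1.571, -0.022, 0.022]
wrist_force: [-0.6, 0.2, 0.0]
grip_width: 0.088
```

{"op": "arm_command", "data": {
  "deltas": [0.8, 0, -0.79, 0, 0, 0, 0.8, 0, -0.79, 0, 0, 0, 0.8, 0, -0.79, 0, 0, 0, 0.8, 0, -0.79, 0, 0, 0, 0, 0, 0, 0, 0, 0, 0, 0, 0, 0, 0, 0]
}}

```text
time: 1.9
tool_pos: [0.5931, 0.1428, 0.2569]
orientation: [-1.571, -0.02, 0.022]
wrist_force: [-0.3, 0.3, -0.3]
grip_width: 0.0884
```

```bash
cat >> h.py <<'E'
def wrist(name):
    from rig import bot,imaging
    from scipy.spatial.transform import Rotation as R
    s=bot.read_state();c=dict(imaging.read_camera('wrist'))
    T=np.eye(4);T[:3,:3]=R.from_rotvec(s['orientation']).as_matrix();T[:3,3]=s['tool_pos']
    c['T']=T@c['tool_from_camera'];cv2.imwrite(f'pics/{name}.png',c['frame'])
    print('pos',s['tool_pos'].round(4),'t',s['time'],'F',s['wrist_force'].round(2),'w',s['grip_width']);print(T[:3,:3].round(3));return c
E
python3 - <<'E'
from h import *
c=wrist('w1');W=cloud(c);X,Y,Z=W[...,0],W[...,1],W[...,2];ok=c['z_map']>0
m=ok&(np.hypot(X-.5945,Y-.146)<.03)&(Z>.16)&(Z<.178);p=W[m];print(len(p),p.mean(0) if len(p) else '',p.min(0),p.max(0))
m=ok&(np.hypot(X-.5965,Y-.05)<.065)&(Z>.116)&(Z<.1225);q=W[m];print(len(q))
if len(q): print(cv2.minEnclosingCircle(q[:,:2].astype(np.float32)))
E
```

```text
pos [0.5931 0.1428 0.2569] t 1.9 F [-0.33  0.31 -0.34] w 0.0883604209087061
[[ 1.    -0.002 -0.027]
 [ 0.027  0.     1.   ]
 [-0.002 -1.     0.   ]]
693 [0.59125207 0.14685398 0.16932325] [0.58475767 0.13511515 0.16009043] [0.60075247 0.15897754 0.17230411]
1650
((0.5962360501289368, 0.05062004178762436), 0.05033865198493004)
```

View pics/w1.png

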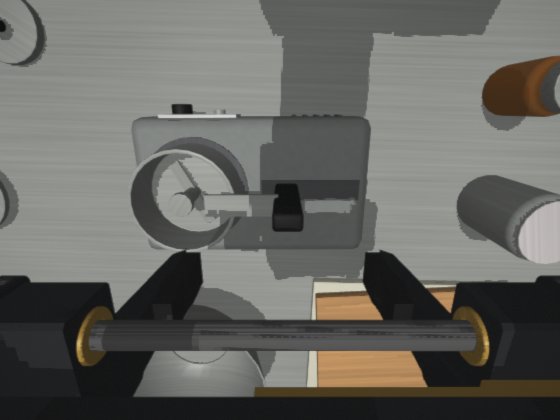

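The wrist view shows the black grip at (287,207), with the tongue reaching into the bowl at (188,200) and a free slot to its right. The grip measures (0.593, 0.147), 16×24 mm, which matches the given size. I'll descend and grip it across y.

{"op": "arm_command", "data": {
  "deltas": [0, 0.87, 0.1, 0, 0, 0, 0, 0.87, 0, 0, 0, 0, 0, 0.86, 0, 0, 0, 0, 0, 0, 0, 0, 0, 0]
}}

```text
time: 2.35
tool_pos: [0.59, 0.1485, 0.1501]
orientation: [-1.571, -0.017, 0.03]
wrist_force: [1.4, -0.5, -0.1]
grip_width: 0.0879
```

{"op": "arm_command", "data": {
  "deltas": [0, 0, 0, 0, 0, 0, 0, 0, 0, 0, 0, 0, 0, 0, 0, 0, 0, 0, 0, 0, 0, 0, 0, 0, 0, 0, 0, 0, 0, 0, 0, 0, 0, 0, 0, 0],
  "hand": 0,
  "newtons": 15
}}

```text
time: 2.95
tool_pos: [0.5929, 0.1474, 0.154]
orientation: [-1.571, -0.022, 0.022]
wrist_force: [-0.7, -0.6, -0.1]
grip_width: 0.0423
```

{"op": "arm_command", "data": {
  "deltas": [0, 0, 0, 0, 0, 0, 0, 0, 0, 0, 0, 0, 0, 0, 0, 0, 0, 0, 0, 0, 0, 0, 0, 0]
}}

```text
time: 3.35
tool_pos: [0.5928, 0.1473, 0.1537]
orientation: [-1.571, -0.022, 0.022]
wrist_force: [0.1, -1.0, 0.5]
grip_width: 0.0237
```

{"op": "arm_command", "data": {
  "deltas": [0, 0, 0.16, 0, 0, 0, 0, 0, 0.16, 0, 0, 0, 0, 0, 0.16, 0, 0, 0, 0, 0, 0.16, 0, 0, 0, 0, 0, 0.16, 0, 0, 0]
}}

```text
time: 3.85
tool_pos: [0.5919, 0.1801, 0.1538]
orientation: [-1.571, -0.022, 0.022]
wrist_force: [-0.0, -2.7, -0.7]
grip_width: 0.0239
```

{"op": "arm_command", "data": {
  "deltas": [0, 0, 0.05, 0, 0, 0, 0, 0, 0.05, 0, 0, 0, 0, 0, 0.05, 0, 0, 0, 0, 0, 0, 0, 0, 0]
}}

```text
time: 4.25
tool_pos: [0.5917, 0.1857, 0.1537]
orientation: [-1.57, -0.022, 0.022]
wrist_force: [-0.3, -0.0, -0.3]
grip_width: 0.0242
```

{"op": "arm_command", "data": {
  "deltas": [0, 0, 0.05, 0, 0, 0, 0, 0, 0.05, 0, 0, 0, 0, 0, 0, 0, 0, 0]
}}

```text
time: 4.55
tool_pos: [0.5916, 0.1896, 0.1537]
orientation: [-1.57, -0.022, 0.022]
wrist_force: [0.1, -1.1, 0.9]
grip_width: 0.0237
```

{"op": "arm_command", "data": {
  "deltas": [0, 0, 0.05, 0, 0, 0, 0, 0, 0.05, 0, 0, 0, 0, 0, 0, 0, 0, 0]
}}

```text
time: 4.85
tool_pos: [0.5916, 0.1904, 0.1537]
orientation: [-1.577, -0.02, 0.022]
wrist_force: [-1.0, -17.8, 1.0]
grip_width: 0.0238
```

{"op": "arm_command", "data": {
  "deltas": [0, 0, 0.05, 0, 0, 0, 0, 0, 0.05, 0, 0, 0, 0, 0, 0, 0, 0, 0]
}}

```text
time: 5.15
tool_pos: [0.5916, 0.192, 0.1536]
orientation: [-1.581, -0.019, 0.022]
wrist_force: [-2.4, -30.5, 3.0]
grip_width: 0.0267
```

End stop reached: the force jumped to −30 N at y≈0.191. I'll release while still pushing so the lock isn't dragged back, then rise.

{"op": "arm_command", "data": {
  "deltas": [0, 0, 0, 0, 0, 0, 0, 0, 0, 0, 0, 0, 0, 0, 0, 0, 0, 0, 0, 0, 0, 0, 0, 0, 0, 0, 0, 0, 0, 0],
  "hand": 0.85
}}

```text
time: 5.65
tool_pos: [0.5913, 0.1978, 0.1538]
orientation: [-1.57, -0.023, 0.022]
wrist_force: [0.7, 0.4, 0.1]
grip_width: 0.0646
```

{"op": "arm_command", "data": {
  "deltas": [0, -0.8, 0, 0, 0, 0, 0, -0.8, 0, 0, 0, 0, 0, -0.8, 0, 0, 0, 0, 0, 0, 0, 0, 0, 0, 0, 0, 0, 0, 0, 0]
}}

```text
time: 6.15
tool_pos: [0.5913, 0.1976, 0.2498]
orientation: [-1.57, -0.023, 0.022]
wrist_force: [0.2, -0.6, 0.6]
grip_width: 0.0749
```

Run:
```python
from h import *
c=wrist('w2');W=cloud(c);X,Y,Z=W[...,0],W[...,1],W[...,2];ok=c['z_map']>0
m=ok&(np.hypot(X-.5915,Y-.19)<.03)&(Z>.164)&(Z<.178);p=W[m];print(len(p),p.min(0),p.max(0))
m=ok&(np.hypot(X-.5965,Y-.05)<.065)&(Z>.116)&(Z<.1225);q=W[m];print(len(q))
if len(q): print(cv2.minEnclosingCircle(q[:,:2].astype(np.float32)))
m=ok&(np.hypot(X-.5965,Y-.05)<.02)&(Z>.1225)&(Z<.1275);q=W[m];print('plunger',len(q),q.mean(0),cv2.minEnclosingCircle(q[:,:2].astype(np.float32)))
m=ok&(abs(X-.593)<.009)&(Y>.08)&(Y<.18)&(Z>.12)&(Z<.13);q=W[m];print('tongue',len(q),q[:,1].min(),q[:,2].mean())
```

```text
pos [0.5913 0.1976 0.2498] t 6.15 F [ 0.17 -0.56  0.6 ] w 0.07492175170849115
[[ 1.     0.001 -0.029]
 [ 0.029  0.     1.   ]
 [ 0.001 -1.     0.   ]]
688 [0.58340643 0.17843284 0.16401701] [0.59954514 0.20249567 0.17247878]
2036
((0.5956118106842041, 0.05075602978467941), 0.050456419587135315)
plunger 470 [0.59538049 0.0512929  0.12467127] ((0.5958027839660645, 0.0510401651263237), 0.01140638068318367)
tongue 1420 0.09602664852055708 0.1264370014319174
```

Run:
```python
from h import *
c=wrist('w3');W=cloud(c);X,Y,Z=W[...,0],W[...,1],W[...,2];ok=c['z_map']>0
m=ok&(abs(X-.593)<.009)&(Y>.07)&(Y<.17)&(Z>.1235)&(Z<.13);q=W[m];print('tongue',len(q),np.sort(q[:,1])[[0,5,20,50]],q[:,2].mean())
```

```text
pos [0.591  0.1975 0.2488] t 6.2 F [-0.77  0.12  0.41] w 0.07488998895662445
[[ 1.    -0.001 -0.028]
 [ 0.028 -0.     1.   ]
 [-0.001 -1.    -0.   ]]
tongue 1212 [0.11635195 0.11677481 0.1174525  0.11885317] 0.1266828786575871
```

View pics/w3.png

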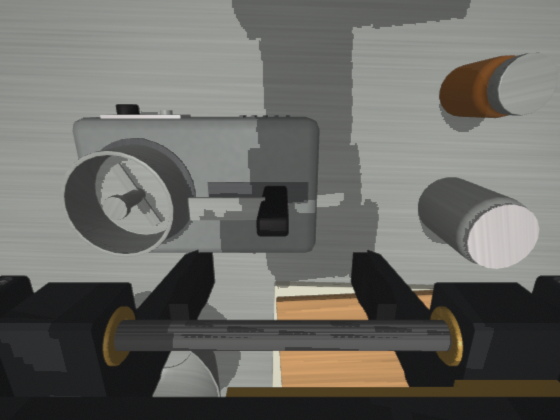

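The picture shows the grip at (272,212) and the tongue pulled back. Its tip is at y=0.1164 against a bowl edge at 0.1008, so it is 16 mm clear, as it should be at the end stop. Next is the lid.

{"op": "arm_command", "data": {
  "deltas": [0.05, 0, -0.95, 0, 0, 0, 0.05, 0, -0.95, 0, 0, 0, 0.05, 0, -0.95, 0, 0, 0, 0.05, 0, -0.95, 0, 0, 0, 0.05, 0, -0.95, 0, 0, 0, 0.05, 0, -0.95, 0, 0, 0, 0.05, 0, -0.95, 0, 0, 0, 0.05, 0, -0.95, 0, 0, 0]
}}

```text
time: 7.05
tool_pos: [0.6156, -0.1074, 0.2483]
orientation: [-1.57, -0.02, 0.024]
wrist_force: [-0.2, -0.5, 0.2]
grip_width: 0.0748
```

{"op": "arm_command", "data": {
  "deltas": [0.05, 0, -0.95, 0, 0, 0, 0.05, 0, -0.95, 0, 0, 0, 0.05, 0, -0.95, 0, 0, 0, 0.05, 0, -0.95, 0, 0, 0, 0, 0, 0, 0, 0, 0, 0, 0, 0, 0, 0, 0, 0, 0, 0, 0, 0, 0]
}}

```text
time: 7.75
tool_pos: [0.6282, -0.2565, 0.2491]
orientation: [-1.57, -0.022, 0.024]
wrist_force: [0.5, -0.2, 0.5]
grip_width: 0.075
```

Run:
```python
from h import *
c=wrist('w4');W=cloud(c);X,Y,Z=W[...,0],W[...,1],W[...,2];ok=c['z_map']>0
for z0,z1 in [(.055,.065),(.013,.022)]:
    m=ok&(np.hypot(X-.6265,Y+.257)<.058)&(Z>z0)&(Z<z1);q=W[m];print(len(q),q.mean(0),cv2.minEnclosingCircle(q[:,:2].astype(np.float32)))
```

```text
pos [ 0.6282 -0.2565  0.2491] t 7.75 F [ 0.55 -0.17  0.53] w 0.07497370516666978
[[ 1.    -0.001 -0.029]
 [ 0.029  0.001  1.   ]
 [-0.001 -1.     0.001]]
731 [ 0.62492651 -0.25759296  0.06033243] ((0.626200795173645, -0.25768834352493286), 0.017167575657367706)
4305 [ 0.62214948 -0.25759834  0.01861819] ((0.6260172724723816, -0.257450670003891), 0.050056636333465576)
```

{"op": "arm_command", "data": {
  "deltas": [-0.055, 0.86, -0.03, 0, 0, 0, 0, 0.86, 0, 0, 0, 0, 0, 0.86, 0, 0, 0, 0, 0, 0.86, 0, 0, 0, 0, 0, 0.86, 0, 0, 0, 0, 0, 0.42, 0, 0, 0, 0, 0, 0.42, 0, 0, 0, 0, 0, 0, 0, 0, 0, 0]
}}

```text
time: 8.6
tool_pos: [0.6253, -0.2572, 0.0421]
orientation: [-1.568, -0.02, 0.026]
wrist_force: [-0.2, -0.2, 0.1]
grip_width: 0.0749
```

{"op": "arm_command", "data": {
  "deltas": [0, 0, 0, 0, 0, 0, 0, 0, 0, 0, 0, 0, 0, 0, 0, 0, 0, 0, 0, 0, 0, 0, 0, 0, 0, 0, 0, 0, 0, 0, 0, 0, 0, 0, 0, 0, 0, 0, 0, 0, 0, 0, 0, 0, 0, 0, 0, 0],
  "hand": 0,
  "newtons": 45
}}

```text
time: 9.4
tool_pos: [0.6261, -0.259, 0.0445]
orientation: [-1.571, -0.022, 0.022]
wrist_force: [-1.1, 1.3, 3.6]
grip_width: 0.0331
```

{"op": "arm_command", "data": {
  "deltas": [0, -0.3, 0, 0, 0, 0, 0, -0.8, 0, 0, 0, 0, 0, -0.8, 0, 0, 0, 0, 0, -0.8, 0, 0, 0, 0, 0, -0.8, 0, 0, 0, 0, 0, -0.5, 0, 0, 0, 0, 0, 0, 0, 0, 0, 0]
}}

```text
time: 10.1
tool_pos: [0.6267, -0.2595, 0.2078]
orientation: [-1.574, -0.026, 0.018]
wrist_force: [0.5, 0.1, -1.8]
grip_width: 0.033
```

{"op": "arm_command", "data": {
  "deltas": [-0.05, 0, 0.7, 0, 0, 0, -0.05, 0, 0.7, 0, 0, 0, -0.05, 0, 0.7, 0, 0, 0, -0.05, 0, 0.7, 0, 0, 0, -0.05, 0, 0.7, 0, 0, 0, -0.05, 0, 0.7, 0, 0, 0, -0.05, 0, 0.7, 0, 0, 0, -0.05, 0, 0.7, 0, 0, 0]
}}

```text
time: 10.9
tool_pos: [0.603, -0.0344, 0.2027]
orientation: [-1.57, -0.02, 0.024]
wrist_force: [0.6, 0.4, -1.2]
grip_width: 0.0325
```

{"op": "arm_command", "data": {
  "deltas": [-0.05, 0, 0.7, 0, 0, 0, -0.05, 0, 0.7, 0, 0, 0, -0.04, 0, 0.5, 0, 0, 0, 0, 0, 0.25, 0, 0, 0, 0, 0, 0, 0, 0, 0, 0, 0, 0, 0, 0, 0, 0, 0, 0, 0, 0, 0]
}}

```text
time: 11.6
tool_pos: [0.5959, 0.0492, 0.2039]
orientation: [-1.571, -0.021, 0.022]
wrist_force: [0.0, -0.1, -1.8]
grip_width: 0.033
```

Run:
```python
from h import *
from rig import imaging
from scipy.optimize import least_squares
c=wrist('w5')
W=cloud(c);X,Y,Z=W[...,0],W[...,1],W[...,2];ok=c['z_map']>0
for n,z0,z1,r in [('disc',.17,.187,.055),]:
    m=ok&(np.hypot(X-.5957,Y-.051)<r+.015)&(Z>z0)&(Z<z1);q=W[m];print(n,len(q),q.mean(0),cv2.minEnclosingCircle(q[:,:2].astype(np.float32)))
for n in ['top','side']:
    c=imaging.read_camera(n);W=cloud(c);X,Y,Z=W[...,0],W[...,1],W[...,2]
    m=(c['z_map']>0)&(np.hypot(X-.5957,Y-.051)<.07)&(Z>.17)&(Z<.187);q=W[m]
    print(n,len(q))
    if len(q)>5: print(q.mean(0),cv2.minEnclosingCircle(q[:,:2].astype(np.float32)))
    cv2.imwrite(f'pics/{n}5.png',c['frame'])
s=cv2.imread('pics/side5.png')[120:270,200:400]; s=cv2.resize(s,None,fx=3,fy=3)
cv2.imwrite('pics/side5c.png',s)
```

```text
pos [0.5959 0.0492 0.2039] t 11.6 F [ 0.02 -0.06 -1.77] w 0.03301697612576239
[[ 1.    -0.    -0.027]
 [ 0.027 -0.     1.   ]
 [-0.    -1.    -0.   ]]
disc 11818 [0.57315988 0.04907389 0.17816451] ((0.5948997735977173, 0.04972553625702858), 0.04984306916594505)
top 146
[0.56375    0.05693031 0.17786735] ((0.5672077536582947, 0.059494927525520325), 0.029117943719029427)
side 536
[0.58140681 0.03566076 0.17723697] ((0.5958611369132996, 0.048083849251270294), 0.05015314370393753)
```

View pics/side5c.png

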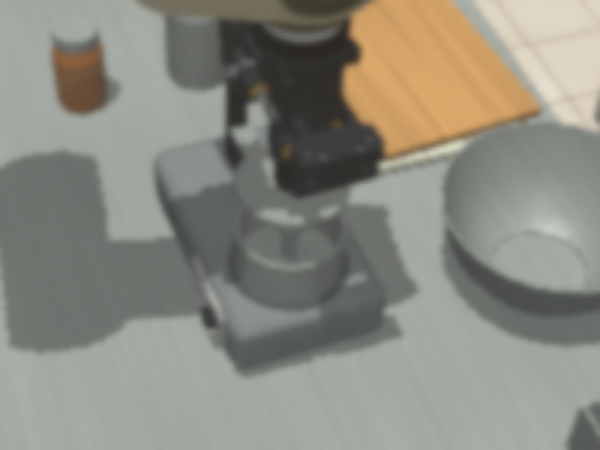

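View pics/w5.png

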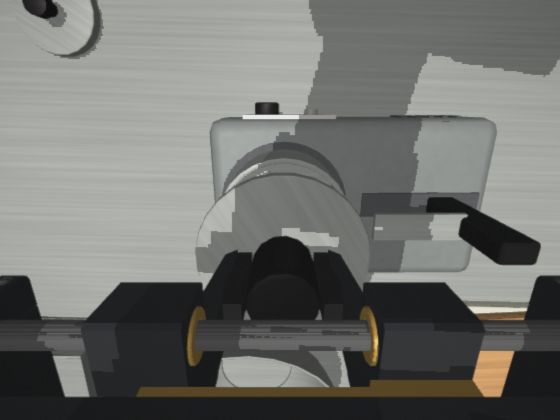

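The wrist view shows the lid gripped level by its knob above the bowl, with the tongue and grip clear to the right. The side crop agrees. The lid centre is about 1 mm off the seat, so I'll correct that and descend.

{"op": "arm_command", "data": {
  "deltas": [0.02, 0.28, 0.033, 0, 0, 0, 0, 0.28, 0, 0, 0, 0, 0, 0.28, 0, 0, 0, 0, 0, 0, 0, 0, 0, 0]
}}

```text
time: 12.15
tool_pos: [0.5961, 0.0516, 0.1687]
orientation: [-1.57, -0.02, 0.024]
wrist_force: [-0.3, -0.1, -1.8]
grip_width: 0.0326
```

{"op": "arm_command", "data": {
  "deltas": [0, 0.05, 0, 0, 0, 0, 0, 0.05, 0, 0, 0, 0, 0, 0.05, 0, 0, 0, 0, 0, 0.05, 0, 0, 0, 0, 0, 0.05, 0, 0, 0, 0, 0, 0, 0, 0, 0, 0]
}}

```text
time: 12.75
tool_pos: [0.5966, 0.0516, 0.1607]
orientation: [-1.571, -0.023, 0.022]
wrist_force: [-1.1, -0.2, 5.4]
grip_width: 0.0328
```

{"op": "arm_command", "data": {
  "deltas": [0, 0.05, 0, 0, 0, 0, 0, 0.05, 0, 0, 0, 0, 0, 0.05, 0, 0, 0, 0, 0, 0, 0, 0, 0, 0, 0, 0, 0, 0, 0, 0]
}}

```text
time: 13.25
tool_pos: [0.5967, 0.0516, 0.1551]
orientation: [-1.571, -0.023, 0.021]
wrist_force: [-1.5, 0.2, 6.6]
grip_width: 0.0326
```

{"op": "arm_command", "data": {
  "deltas": [0, 0.04, 0, 0, 0, 0, 0, 0.04, 0, 0, 0, 0, 0, 0, 0, 0, 0, 0, 0, 0, 0, 0, 0, 0]
}}

```text
time: 13.65
tool_pos: [0.5967, 0.0516, 0.1543]
orientation: [-1.571, -0.025, 0.02]
wrist_force: [-8.1, -0.2, 24.1]
grip_width: 0.033
```

{"op": "arm_command", "data": {
  "deltas": [0, 0, 0, 0, 0, 0, 0, 0, 0, 0, 0, 0, 0, 0, 0, 0, 0, 0, 0, 0, 0, 0, 0, 0]
}}

```text
time: 14.05
tool_pos: [0.5967, 0.0516, 0.1543]
orientation: [-1.571, -0.025, 0.02]
wrist_force: [-8.0, -0.8, 23.3]
grip_width: 0.0328
```

Run:
```python
from h import *
from rig import imaging
c=wrist('w6')
for n in ['wrist','side','top']:
    if n!='wrist': c=imaging.read_camera(n);cv2.imwrite(f'pics/{n}6.png',c['frame'])
    W=cloud(c);X,Y,Z=W[...,0],W[...,1],W[...,2]
    m=(c['z_map']>0)&(np.hypot(X-.5957,Y-.051)<.06)&(Z>.12)&(Z<.1335);q=W[m]
    A=np.c_[q[:,:2]-[.5957,.051],np.ones(len(q))];k=np.linalg.lstsq(A,q[:,2],rcond=None)[0]
    print(n,len(q),'slopes,z',k.round(4),cv2.minEnclosingCircle(q[:,:2].astype(np.float32)))
    m=(c['z_map']>0)&(np.hypot(X-.5915,Y-.19)<.03)&(Z>.164)&(Z<.178);p=W[m]
    if len(p)>5: print(' grip',len(p),p.min(0).round(4),p.max(0).round(4))
from rig import bot
s=bot.read_state();print(s['time'],s['tool_pos'],s['wrist_force'],s['torque'],np.abs(s['joint_velocities']).max())
s=cv2.imread('pics/side6.png')[120:330,200:420]; cv2.imwrite('pics/side6c.png',cv2.resize(s,None,fx=2.8,fy=2.8))
```

```text
pos [0.5967 0.0516 0.1543] t 14.05 F [-7.97 -0.85 23.32] w 0.03279321296911793
[[ 1.     0.003 -0.028]
 [ 0.028 -0.001  1.   ]
 [ 0.003 -1.    -0.001]]
wrist 11861 slopes,z [0.0212 0.0052 0.1289] ((0.5957658886909485, 0.05153739079833031), 0.05059211328625679)
side 498 slopes,z [0.0077 0.0251 0.1276] ((0.5950818657875061, 0.04999695345759392), 0.051729001104831696)
top 128 slopes,z [0.0263 0.0247 0.1289] ((0.5675438642501831, 0.06378665566444397), 0.030095336958765984)
 grip 38 [0.586  0.1809 0.1647] [0.5997 0.2038 0.1751]
14.2 [0.59670352 0.05159509 0.15431465] [-7.80264003 -1.05049304 23.10264512] [0.15617721 1.35261761 0.00979545] 0.001975772397511364
```

View pics/w6.png

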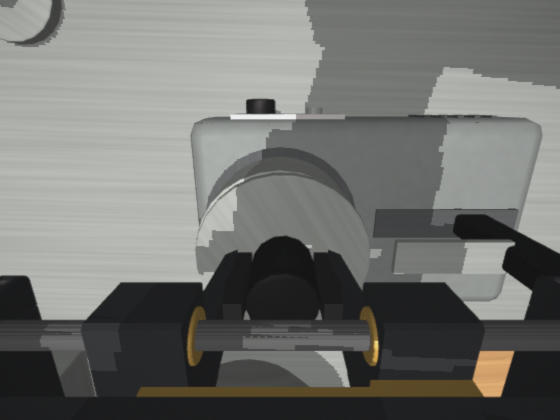

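View pics/side6c.png

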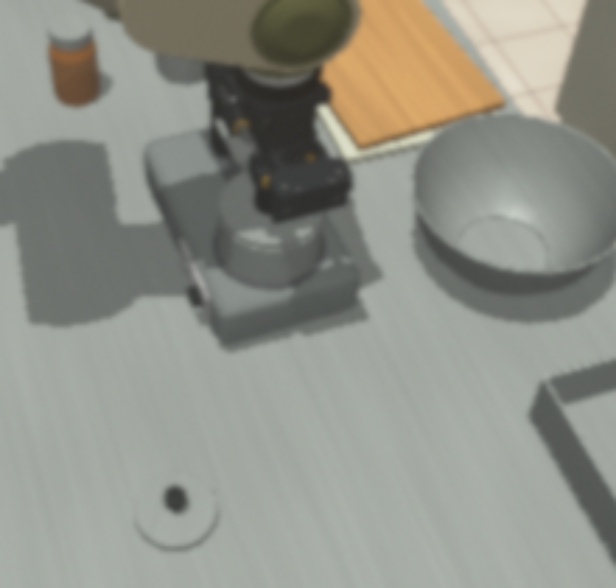

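Run:
```python
from h import *
c=wrist('w7');W=cloud(c);X,Y,Z=W[...,0],W[...,1],W[...,2]
m=(c['z_map']>0)&(np.hypot(X-.5957,Y-.051)<.046)&(np.hypot(X-.5957,Y-.051)>.022)&(Z>.124)&(Z<.133);q=W[m]
for _ in range(4):
    A=np.c_[q[:,:2]-[.5957,.051],np.ones(len(q))];k=np.linalg.lstsq(A,q[:,2],rcond=None)[0];r=q[:,2]-A@k;q=q[abs(r)<2.5*r.std()]
print(len(q),k.round(4),r.std(),q.min(0),q.max(0))
```

```text
pos [0.5967 0.0516 0.1543] t 14.2 F [-7.8  -1.05 23.1 ] w 0.03329567947334882
[[ 1.     0.003 -0.028]
 [ 0.028 -0.001  1.   ]
 [ 0.003 -1.    -0.001]]
8236 [0.0004 0.     0.1287] 0.0005497900969565366 [0.54975995 0.00504006 0.12730279] [0.63697583 0.09691155 0.13005038]
```

```bash
python3 -c "
from rig import order;print(order.finish_job())"
```

```text
the job is handed in; nothing more can be done
None
```

The mill is ready to run: the transport lock is at its end stop, and the arm is still holding the lid down on the bowl's rim. I handed the job in at about 14 s of the 64 s allowed; no verdict is reported.

- **Lock:** I pulled it away from the bowl until the force jumped to about 30 N. The wrist camera then put the tongue about 16 mm clear of the bowl. The top view at the end still showed the grip at that position.
- **Lid:** I gripped it by the knob and centred it on the bowl to within about 1 mm. I pressed it down with about 23 N upward on the tool, and the height stayed steady at 0.1543 m against 0.1545 m expected when flush.
- **Flush check:** The disc's top measured level at 0.1287 m. It should be 0.128 m, and the same +0.6 mm offset showed when the lid lay on the bench.
- **Disagreement:** A first, looser fit of the disc suggested a tilt of about 1.2°. I put that down to bowl-wall points in the fit, and a tighter fit showed the disc level.
- **Left as is:** A sideways force of about 8 N remains at the wrist; I left it because the lid was level and steady.
- **Other objects:** I did not move anything else on the bench, and the ones in view looked untouched.

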